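Put the gauge away and shut the slide-top case

ROBOT

A 7-joint arm with a two-finger parallel gripper is mounted at the origin on the work surface. World frame = base frame: x ahead of the robot, y to its left, z up, the work surface at z = 0. Lengths are in m, angles in rad, forces in N, time in s.
With the tool pointing down it reaches from about 0.4 to 0.85 m from the base axis. Payload 10.4 kg.
Tool frame: the origin (TCP) lies at the very end of the fingers, on their centre line; the grasp point (between the pads) lies 19 mm behind it; z points along the fingers, y is the direction in which the jaws open and shut (so a half turn about z gives the same grasp; the last joint's range is limited). The gripper opens to 85 mm and grips with 20 to 120 N. Pads are 22 mm wide; open, the fingers measure 114 mm over their backs; the gripper's body (76 mm by 85 mm) begins 54 mm behind the grasp point. The pads swing forward as they close: fully open they stand 13 mm farther back than shut.
Start: joints at [1.182, 0.332, -0.065, 1.46, 0.022, 1.35, -0.088], TCP at [0.224, -0.584, 0.231] pointing down, gripper open.
Joint ranges: [-2.6, 2.6], [-0.5, 2.12], [-1.47, 1.34], [0.16, 2.42], [-1.27, 4.41], [0.06, 2.06], [-2.6, 2.6]. Speed limits (rad/s): [2.22, 2.22, 2.79, 2.79, 3.14, 3.14, 3.14].

INTERFACE

Orientations are given as a 3x3 rotation matrix whose columns are the frame's x, y, z axes.
In Python, from plant import ctrl gives the robot as it stands.
- The arm moves only by the tool jog_arm, never from a script. Its argument "series" is a list of rows, each a list of 7 numbers: the shift along the tool's x, y, z scaled (see below), then the turn, a rotation vector about the tool's x, y, z scaled (see below), then the opening, from -1 (shut) to 1 (fully open). In form: [[tx, ty, tz, rx, ry, rz, grip], ...]. A call has exactly 8 rows; each row shifts and turns the commanded pose from where the row before left it, along the tool's axes as they then stand; what a row does not reach is not made up. The controller multiplies each number of a shift by 3 cm and each number of a turn by 10 degrees. A row lasts 1/8 s, in which the tool goes at most 62.5 mm and 10.7 degrees, less where a joint would pass 70% of its speed; a pose out of reach is approached as far as the arm can. A call with a number of a shift or a turn outside -1 to 1 is refused whole. A call with a gripper value outside its range is refused whole. The fingers move at their own pace and stop on an object; "force" is the grip in N (left out, the last holds). Time passes only in rows, so rows that do not move let the fingers close, or fill a call up. It gives the time, the measured TCP pose, the force and the opening at its end, in the units of the state.
- ctrl.read_state(): the state, without advancing time (a new reading comes with each control period).
- ctrl.get_image(name): name is "scene" or "top" or "wrist"; returns a dict with "frame" (480x640x3 uint8, blue, green, red), "intrinsics" (3x3 intrinsics, pixels), "position" and "rotation" of the camera in the world; the wrist camera has in their place "tool_from_camera" (4x4, takes a point from camera to tool coordinates, whose origin is the TCP and whose axes are the flange's). Camera axes: x right, y down, z forward; pixel columns grow to the right and rows downward; lengths in m; the calibration is good to about 2 mm. A picture is of the moment at which its call begins: read the wrist's pose just before it. There is no depth.
- ctrl.sign_off(): hands the job in, once; it reports no verdict.
The state is a dict: "time": time; "joints": joint angles; "dq": joint speeds; "joint_torque": joint torques, N m; "tcp_pos": TCP position; "tcp_rot": TCP orientation; "ft_force": force on the tool from outside, world axes, zero at the start; "torque": the same for the moment, N m; "finger_gap": finger opening in m.
Only numpy, scipy, OpenCV 4.12 (cv2) and the standard library are available. Lean on these libraries where they do the work, as an engineer would, in place of code of your own. Each camera call takes 0.05 s, during which the arm holds its last target.

TASK

Put the loose round steel gauge back upright in the empty round pocket of the slide-top gauge case, setting it down rather than dropping it. Then slide the lid shut along its channel, force it over the small sprung ridge and on until it bottoms out, and lean on it there for a moment with a light push of 10 to 15 N so that you feel the end stop, without ramming it; let go. Leave everything else on the bench where it is.

Things in the scene. Friction and masses are not known exactly. Their poses are not given: they have to be found in the camera images.
- case: Grey slide-top case fixed to the bench, 116 (x) x 182 (y) x 59 mm high. Origin: centre of underside. Its y axis is the lid's channel: mouth at -y, end stop at +y; the lid closes towards +y. Side walls x = +-50 to 58 mm; ledges (top z = 46 mm) carry the lid, lips (z = 55 to 59 mm) hold it down; both reach in to x = +-44 mm (88 mm opening).
- stop: End wall of the case at +y, top 59 mm above the bench. Origin: middle of its inner face, 49 mm above the bench, 85 mm from the case's origin along y; axes as the case. The lid's front edge meets this face when home and stops hard there. Of the push on the lid 1 to 6 N are lost in friction in the channel; 4 to 18 N must arrive at the stop, and more than 18 N is ramming: creep up on it.
- lid_bar (a point): Centre of the pull bar on the lid: 50 (x) x 10 (along the channel, y) x 22 mm high, spanning z = 53 to 75 mm above the bench on the lid's top. Axes as the case. The lid's front edge is 153 mm ahead (+y), its rear edge 15 mm behind. Home: y = -68 mm in the case's frame; at the start 68 to 90 mm short of that, outside the mouth.
- lid: The loose aluminium lid, 97 x 168 x 7 mm, about 220 g, already started in the channel with 1 to 2 mm of play; it binds (15 N and more) if pushed askew or held sideways, so follow the channel and give way to side forces. Origin: centre of its underside, 69 mm ahead (+y) of the bar's centre and 18 mm below it; at home y = +1 mm in the case's frame.
- pocket (a point): Centre of the floor of the empty round pocket in the case's black insert, 6 mm above the bench, at x = 0, y = +40 mm in the case's frame. Pocket 38 mm across, 16 mm deep (rim 22 mm above the bench). Uncovered while the lid is open.
- gauge_mid (a point): Centre (half-way up) of the gauge to be put away: plain round steel cylinder, 30 mm across, 36 mm tall, about 150 g, dark 12 mm spot on top; stands on the bench to the left of the case, the tallest of three steel parts there. z axis up. In the pocket its top is 42 mm above the bench, below the lid.
- gauge: The same gauge: origin at the centre of its underside.
- collar: Bystander: round steel collar, 46 mm across and 18 mm tall. Origin: centre of underside.
- block: Bystander: square steel block, 30 x 30 x 30 mm. Origin: centre of underside.
- oil: Bystander: white oil bottle, 48 mm across and 130 mm tall, standing. Origin: centre of underside.
- screwdriver: Bystander: screwdriver lying behind the case.
- wrench: Bystander: wrench lying to the right of the case.
- tape: Bystander: grey roll of tape lying flat, 90 mm across and 25 mm high. Origin: centre of underside.
- ridge_top (a point): Middle of the top of the ridge: a steel bar 36 mm long across the channel, 15 mm before the stop, standing 4 mm above the ledges; it springs down. The lid's wedge meets it 10 to 15 mm before home; the push rises to 10 to 20 N, then falls by 5 N or more as the ridge snaps into the lid's notch some 3 mm before home; push on to the stop from there.
Not all that is in view belongs to the job. Leave any red look-alike of the gauge alone.

How it is judged:
By the outcome, as a careful person would: the job done as asked, in the order asked, and still so for the second after the job is handed in, with the robot touching nothing.
It also fails if it takes over 70 s, if anything falls off the work surface, if the arm or the gripper's body presses on something with over 40 N, if the wrist force passes 120 N, or if a joint passes its speed limit or range.

## Working session

There is one attempt and no reset: what is moved stays moved. The work goes in short steps, Python scripts to look and compute and a tool call to move; the robot and the scene stay as the last step left them, time stands still between calls to the robot, and variables do not carry over. Pictures are saved under pics/ and viewed, and the job is handed in when it is done.

Besides the shell and the picture viewer there is one more tool, called after "Call:" as a command line: name --pt "numbers of a row" for each row, then --argument value for the rest. jog_arm: Moves the arm, as the interface text tells. Shifts and turns lie within -1 to 1; 1 stands for 3 cm of shift or 10 degrees of turn. Its arguments: {"type":"object","properties":{"series":{"type":"array"},"force":{"type":"number"}},"required":["series"]}

```bash
ls; mkdir -p pics; python3 - <<'E'
from plant import ctrl
import cv2
s=ctrl.read_state()
for k,v in s.items(): print(k,v)
for n in ("scene","top","wrist"):
    d=ctrl.get_image(n); cv2.imwrite(f"pics/{n}0.png",d["frame"])
    print(n,d["intrinsics"],d.get("position"),d.get("rotation"),d.get("tool_from_camera"))
E
```

```text
pics
time 0.0
joints [ 1.1824105   0.33291608 -0.0646767   1.46097041  0.02159678  1.34987106
 -0.08846992]
dq [ 0.00192972 -0.00028975  0.00026826 -0.00082376 -0.0006754   0.00201397
 -0.00101502]
joint_torque [ 5.92216165e-04 -6.25448728e+01  4.97341168e-02 -3.91605341e+01
  1.61858846e-02  9.85561899e-03 -1.93732654e-05]
tcp_pos [ 0.22339898 -0.58330352  0.23047437]
tcp_rot [[ 9.33832598e-01  3.57709838e-01 -5.91950196e-04]
 [ 3.57710321e-01 -9.33831632e-01  1.34520832e-03]
 [-7.15875664e-05 -1.46794608e-03 -9.99998920e-01]]
ft_force [-0.14480706 -0.20718331  0.30547702]
torque [ 0.00233917  0.04326742 -0.00083479]
finger_gap 0.08522812977409436
scene [[496.48405305   0.         318.74930183]
 [  0.         496.48405305 233.92338667]
 [  0.           0.           1.        ]] [1.06636051 0.57952937 0.89820432] [[-0.76439631  0.48902505 -0.42018184]
 [ 0.644501    0.56156643 -0.51890424]
 [-0.01779715 -0.6674561  -0.74443644]] None
top [[611.78215124   0.         311.96931469]
 [  0.         611.78215124 250.17445948]
 [  0.           0.           1.        ]] [ 0.4952083  -0.017962    1.32046634] [[ 0.02271054 -0.99720411  0.07119121]
 [-0.99970045 -0.02200207  0.01072017]
 [-0.00912384 -0.07141335 -0.99740508]] None
wrist [[413.62281118   0.         325.52841526]
 [  0.         413.62281118 241.34851396]
 [  0.           0.           1.        ]] None None [[ 5.93870263e-04 -9.61682769e-01 -2.74164000e-01  6.85245807e-02]
 [ 9.99998336e-01  9.81696534e-05  1.82176074e-03 -1.65860629e-03]
 [-1.72504133e-03 -2.74164625e-01  9.61681227e-01 -1.42644733e-01]
 [ 0.00000000e+00  0.00000000e+00  0.00000000e+00  1.00000000e+00]]
```

View pics/top0.png

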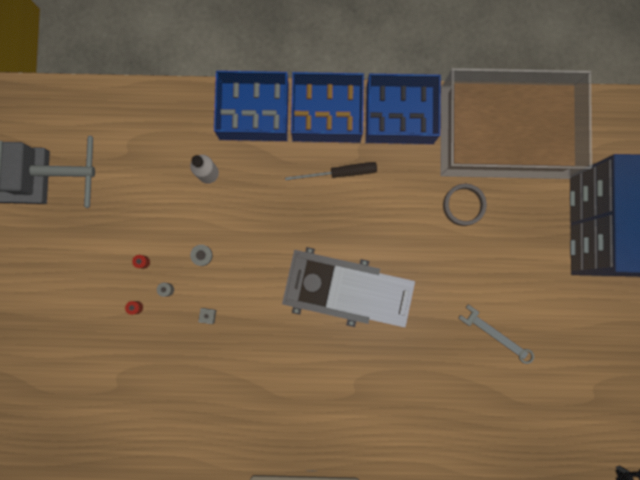

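View pics/scene0.png

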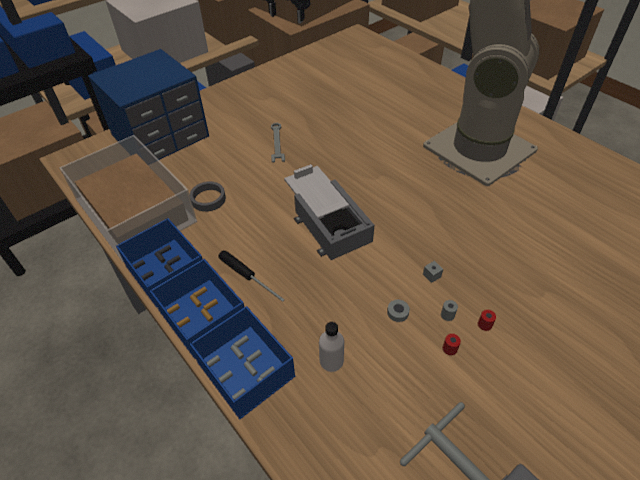

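```bash
python3 - <<'E'
import cv2
a=cv2.imread("pics/top0.png")
cv2.imwrite("pics/c1.png",cv2.resize(a[235:335,115:235],None,fx=6,fy=6,interpolation=cv2.INTER_CUBIC)[:600])
cv2.imwrite("pics/c2.png",cv2.resize(a[235:335,275:420],None,fx=5.5,fy=5.5,interpolation=cv2.INTER_CUBIC))
b=cv2.imread("pics/scene0.png")
cv2.imwrite("pics/c3.png",cv2.resize(b[150:370,280:500],None,fx=2.7,fy=2.7,interpolation=cv2.INTER_CUBIC))
E
```

```text
(no output)
```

View pics/c1.png

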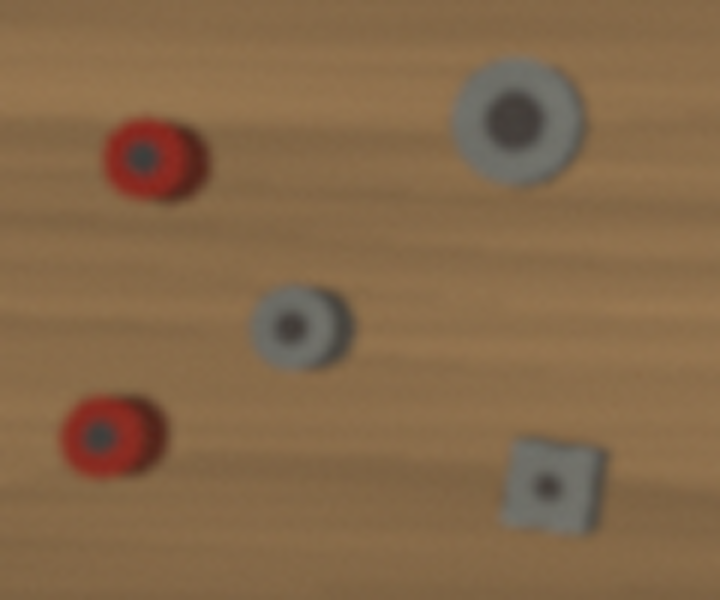

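View pics/c2.png

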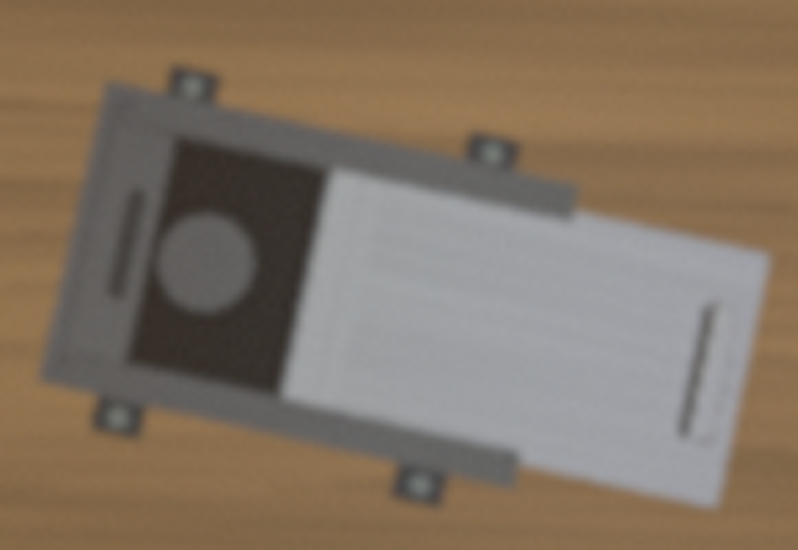

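View pics/c3.png

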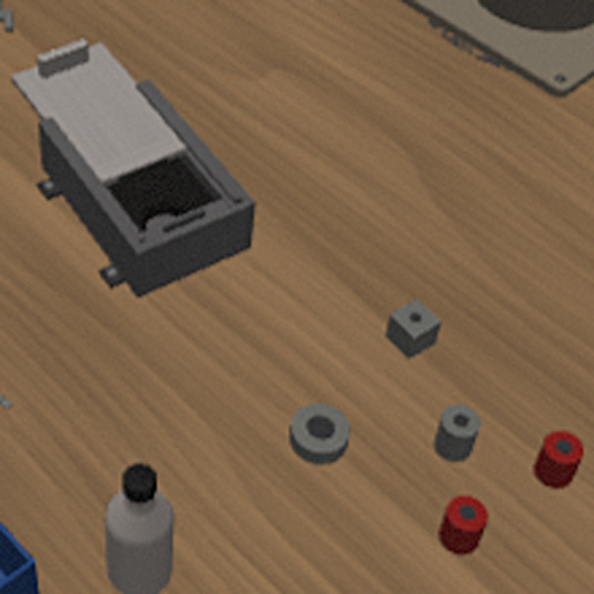

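```bash
cat > h.py <<'E'
import numpy as np, cv2, json
from plant import ctrl
def ray(px,z,K,p,R):
    d=R@np.linalg.solve(K,[px[0],px[1],1.]); return p+d*(z-p[2])/d[2]
def unc(u,v,x0,y0,f): return ((u+.5)/f-.5+x0,(v+.5)/f-.5+y0)
E
python3 - <<'E'
from h import *
d=ctrl.get_image("top");K,p,R=d["intrinsics"],np.array(d["position"]),np.array(d["rotation"])
np.set_printoptions(precision=4,suppress=True)
T=lambda px,z: ray(px,z,K,p,R)
print("gauge",T(unc(290,327,115,235,6),.036))
c=lambda u,v,z:T(unc(u,v,275,235,5.5),z)
A=c(107,85,.059);B=c(43,380,.059);C=c(577,187,.059);D=c(515,487,.059)
print("corners",A,B,C,D,"w",np.linalg.norm(A-B),np.linalg.norm(C-D),"l",np.linalg.norm(A-C),np.linalg.norm(B-D))
for P,Q in((C,A),(D,B)): v=P-Q; print("yaxis ang",np.degrees(np.arctan2(-v[1],-v[0])))
v=A-B; print("xaxis ang",np.degrees(np.arctan2(v[1],v[0])), np.degrees(np.arctan2(*(C-D)[1::-1])))
cen=(A+B+C+D)/4; print("centre",cen)
print("pocket floor", c(206,262,.006), "rim",c(206,262,.022))
# lid corners z .053
L=[c(328,166,.053),c(281,397,.053),c(770,253,.053),c(720,508,.053)]
print("lid",L, np.linalg.norm(L[0]-L[1]),np.linalg.norm(L[2]-L[3]),np.linalg.norm(L[0]-L[2]),np.linalg.norm(L[1]-L[3]))
print("bar top?",c(713,303,.075),c(685,435,.075))
# hough fine: case edges by gray
# scene check gauge
b=ctrl.get_image("scene");Ks,ps,Rs=b["intrinsics"],np.array(b["position"]),np.array(b["rotation"])
px=unc(461,420,280,150,2.7); print("gauge scene",ray(px,.036,Ks,ps,Rs))
S=lambda u,v,z: ray(unc(u,v,280,150,2.7),z,Ks,ps,Rs)
print("case A,B scene",S(139,252,.059),S(254,203,.059))
print("bar top ends scene",S(38,67,.075),S(88,43,.075))
E
```

```text
gauge [0.4981 0.3069 0.036 ]
corners [0.5847 0.0327 0.059 ] [0.4737 0.0538 0.059 ] [ 0.5503 -0.1444  0.059 ] [ 0.438 -0.123  0.059] w 0.11302145557594562 0.11428765667899844 l 0.18038085039915255 0.18040276445054285
yaxis ang 78.99954054725852
yaxis ang 78.59740997726477
xaxis ang -10.799417915749459 -10.79288659200007
centre [ 0.5117 -0.0452  0.059 ]
pocket floor [ 0.5201 -0.0056  0.006 ] rim [ 0.5198 -0.0057  0.022 ]
lid [array([ 0.5564, -0.0512,  0.053 ]), array([ 0.4693, -0.0353,  0.053 ]), array([ 0.5273, -0.2178,  0.053 ]), array([ 0.4317, -0.2002,  0.053 ])] 0.08853263336151296 0.09725257432653192 0.1691566519402338 0.16911598844540332
bar top? [ 0.5079 -0.1935  0.075 ] [ 0.4592 -0.1838  0.075 ]
gauge scene [0.5025 0.3068 0.036 ]
case A,B scene [0.5894 0.0336 0.059 ] [0.4791 0.0564 0.059 ]
bar top ends scene [ 0.5203 -0.1877  0.075 ] [ 0.4638 -0.1834  0.075 ]
```

Call:
jog_arm --pt "1 0.3 0 0 0 -1 0.4" --pt "1 0.2 0 0 0 -1 0.4" --pt "1 0 0 0 0 -1 0.4" --pt "1 0 0 0 0 -1 0.4" --pt "1 0 0 0 0 -1 0.4" --pt "1 0.5 0 0 0 -0.8 0.4" --pt "1 0.5 0 0 0 0 0.4" --pt "1 0.5 0 0 0 0 0.4" --force 50

```text
time: 1.25
tcp_pos: [0.4052, -0.4244, 0.2313]
tcp_rot: [[0.192, 0.981, -0.0], [0.981, -0.192, -0.0], [-0.0, -0.0, -1.0]]
ft_force: [0.6, -0.4, 0.0]
finger_gap: 0.0598
```

Call:
jog_arm --pt "0.9 0 0 0 0 0 0.4" --pt "0.9 0 0 0 0 0 0.4" --pt "0.9 0 0 0 0 0 0.4" --pt "0.9 0 0 0 0 0 0.4" --pt "0.9 0 0 0 0 0 0.4" --pt "0.9 0 0 0 0 0 0.4" --pt "0.9 0 0 0 0 0 0.4" --pt "0.9 0 0 0 0 0 0.4"

```text
time: 2.25
tcp_pos: [0.446, -0.2124, 0.2313]
tcp_rot: [[0.192, 0.981, 0.0], [0.981, -0.192, -0.0], [-0.0, 0.0, -1.0]]
ft_force: [0.1, 1.4, 0.1]
finger_gap: 0.06
```

Call:
jog_arm --pt "0.9 0 0 0 0 0 0.4" --pt "0.9 0 0 0 0 0 0.4" --pt "0.9 0 0 0 0 0 0.4" --pt "0.9 0 0 0 0 0 0.4" --pt "0.7 0 0 0 0 0 0.4" --pt "0.4 0 0 0 0 0 0.4" --pt "0 0 0 0 0 0 0.4" --pt "0 0 0 0 0 0 0.4"

```text
time: 3.25
tcp_pos: [0.4729, -0.0758, 0.2312]
tcp_rot: [[0.193, 0.981, -0.0], [0.981, -0.193, -0.0], [-0.0, -0.0, -1.0]]
ft_force: [-0.2, -0.1, -0.0]
finger_gap: 0.0597
```

```bash
cat >> h.py <<'E'
def wcam(name):
    s=ctrl.read_state(); d=ctrl.get_image("wrist"); M=np.array(d["tool_from_camera"])
    R0=np.array(s["tcp_rot"]);p0=np.array(s["tcp_pos"])
    cal=dict(K=np.array(d["intrinsics"]).tolist(),p=(p0+R0@M[:3,3]).tolist(),R=(R0@M[:3,:3]).tolist())
    cv2.imwrite(f"pics/{name}.png",d["frame"]); json.dump(cal,open(f"pics/{name}.json","w")); return s
def load(name):
    c=json.load(open(f"pics/{name}.json")); return [np.array(c[k]) for k in "KpR"]
E
python3 - <<'E'
from h import *
s=wcam("w1"); print(s["tcp_pos"],s["time"],s["ft_force"])
E
```

```text
[ 0.47286159 -0.07583453  0.23121934] 3.25 [-0.17054236 -0.05527332 -0.04458013]
```

View pics/w1.png

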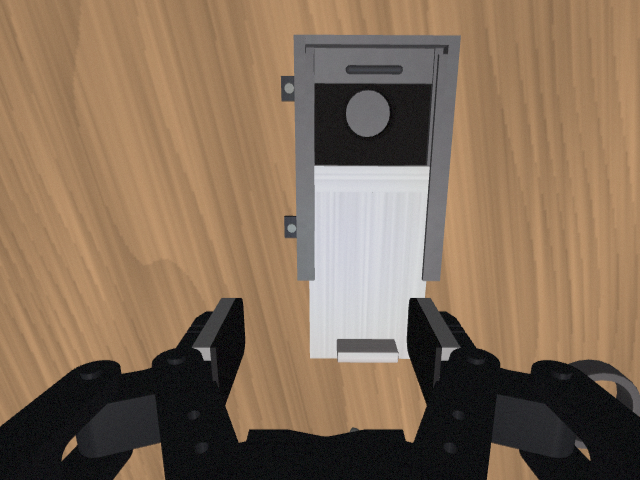

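```bash
python3 - <<'E'
from h import *
np.set_printoptions(precision=4,suppress=True)
C=load("w1"); f=lambda u,v,z: ray((u,v),z,*C)
A=f(294,36,.059);B=f(460,36,.059);D=f(298,280,.059);E=f(440,280,.059)
for n,q in zip("ABDE",(A,B,D,E)): print(n,q)
print(np.linalg.norm(A-B),np.linalg.norm(D-E),np.linalg.norm(A-D),np.linalg.norm(B-E))
for v in (A-D,B-E,(B-A),(E-D)): print(np.degrees(np.arctan2(v[1],v[0])))
print("cen",(A+B+D+E)/4)
im=cv2.imread("pics/w1.png"); g=cv2.cvtColor(im,cv2.COLOR_BGR2GRAY)
m=np.zeros_like(g); m[86:150,320:425]=(g[86:150,320:425]>60)*255
cs,_=cv2.findContours(m,cv2.RETR_EXTERNAL,cv2.CHAIN_APPROX_NONE); c=max(cs,key=cv2.contourArea); (x,y),r=cv2.minEnclosingCircle(c);print(x,y,r,cv2.boundingRect(c))
print("pocket floor",f(x,y,.006),"rim",f(x,y,.022))
print("lid front",f(316,167,.053),f(429,167,.053)); print("bar top corners",[f(*q,.075) for q in((337,352),(397,352),(339,339),(395,339))])
E
```

```text
A [0.4746 0.0545 0.059 ]
B [0.5875 0.0324 0.059 ]
D [ 0.4393 -0.1228  0.059 ]
E [ 0.5527 -0.145   0.059 ]
0.11506816495401868 0.11551170139040975 0.18078772510631824 0.18076159028730412
78.7558286079219
78.89639106748734
-11.077552033482494
-11.06495862025744
cen [ 0.5135 -0.0452  0.059 ]
367.2602844238281 113.21917724609375 23.380352020263672 (346, 90, 44, 47)
pocket floor [ 0.5212 -0.0056  0.006 ] rim [ 0.5196 -0.0056  0.022 ]
lid front [ 0.4715 -0.0371  0.053 ] [ 0.5566 -0.0537  0.053 ]
bar top corners [array([ 0.4596, -0.1843,  0.075 ]), array([ 0.5076, -0.1936,  0.075 ]), array([ 0.4634, -0.173 ,  0.075 ]), array([ 0.5077, -0.1816,  0.075 ])]
```

```bash
python3 - <<'E'
from h import *
np.set_printoptions(precision=4,suppress=True)
C=load("w1"); f=lambda u,v,z: ray((u,v),z,*C)
P=[f(*q,.075) for q in((337,352),(397,352),(337,362),(397,362))]
print(P); b=np.mean(P,0); print("bar",b)
R=np.array([[.981,.1925],[-.1925,.981]]) # cols x,y
print("bar in case",R.T@(b[:2]-[.513,-.0452]))
print("lidfront in case",R.T@(np.mean([f(316,167,.053),f(429,167,.053)],0)[:2]-[.513,-.0452]))
def tool(t,s): # world delta->tool xy
    d=np.array(t)-s; return d[0]*.192+d[1]*.981, d[0]*.981-d[1]*.192
print("to gauge",tool([.5,.307],[.4729,-.0758]))
E
```

```text
[array([ 0.4596, -0.1843,  0.075 ]), array([ 0.5076, -0.1936,  0.075 ]), array([ 0.4579, -0.1933,  0.075 ]), array([ 0.5062, -0.2028,  0.075 ])]
bar [ 0.4828 -0.1935  0.075 ]
bar in case [-0.001  -0.1513]
lidfront in case [ 0.001 -0.   ]
to gauge (np.float64(0.38073000000000007), np.float64(-0.046912499999999996))
```

Call:
jog_arm --pt "1 -0.2 0 0 0 0 0.4" --pt "1 -0.2 0 0 0 0 0.4" --pt "1 -0.2 0 0 0 0 0.4" --pt "1 -0.2 0 0 0 0 0.4" --pt "1 -0.2 0 0 0 0 0.4" --pt "1 -0.2 0 0 0 0 0.4" --pt "1 -0.2 0 0 0 0 0.4" --pt "1 -0.16 0 0 0 0 0.4"

```text
time: 4.3
tcp_pos: [0.4733, 0.1697, 0.2313]
tcp_rot: [[0.193, 0.981, 0.0], [0.981, -0.193, -0.0], [-0.0, 0.0, -1.0]]
ft_force: [1.5, 0.5, -0.1]
finger_gap: 0.0596
```

Call:
jog_arm --pt "1 0 0 0 0 0 0.4" --pt "1 0 0 0 0 0 0.4" --pt "1 0 0.5 0 0 0 0.4" --pt "0.8 0 0.5 0 0 0 0.4" --pt "0.6 0 0.5 0 0 0 0.4" --pt "0.3 0 0.5 0 0 0 0.4" --pt "0 0 0 0 0 0 0.4" --pt "0 0 0 0 0 0 0.4"

```text
time: 5.3
tcp_pos: [0.5005, 0.3073, 0.1717]
tcp_rot: [[0.193, 0.981, 0.0], [0.981, -0.193, -0.0], [-0.0, 0.001, -1.0]]
ft_force: [0.7, -0.1, -0.1]
finger_gap: 0.0598
```

```bash
python3 - <<'E'
from h import *
s=wcam("w2"); print(s["tcp_pos"],s["time"],s["ft_force"])
E
```

```text
[0.50047669 0.3072504  0.17173   ] 5.3 [ 0.70985243 -0.05051357 -0.07839625]
```

View pics/w2.png

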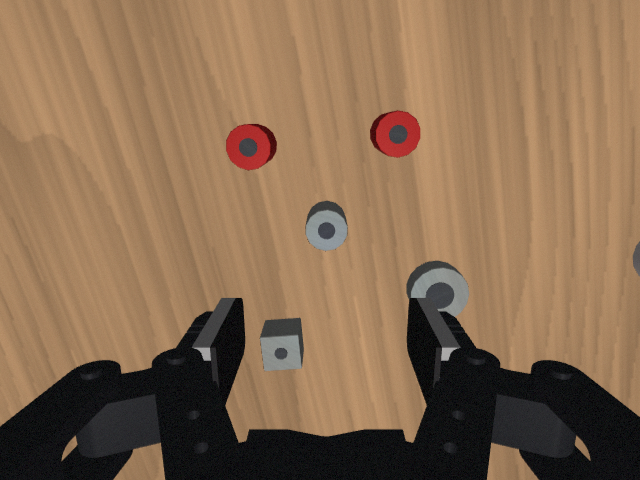

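The steel parts in this view are the gauge (326,230), the collar (439,294) and the block (281,352). The two red look-alikes are at (248,147) and (398,134). I choose (326,230): grey, round, narrow, tall, with a dark spot.

```bash
python3 - <<'E'
from h import *
C=load("w2"); im=cv2.imread("pics/w2.png"); g=cv2.cvtColor(im,cv2.COLOR_BGR2GRAY)
m=((g[195:260,295:360]>110)&(abs(im[195:260,295:360,0].astype(int)-im[195:260,295:360,2])<25)).astype(np.uint8)*255
c=max(cv2.findContours(m,0,1)[0],key=cv2.contourArea); (x,y),r=cv2.minEnclosingCircle(c); x+=295;y+=195
q=ray((x,y),.036,*C); e=ray((x+r,y),.036,*C); print(x,y,r,q,"dia",2*np.linalg.norm(e-q))
d=q-[.5005,.3073,0]; print("tool dx,dy",d[0]*.192+d[1]*.981,d[0]*.981-d[1]*.192)
cv2.imwrite("pics/c4.png",cv2.resize(im[190:270,285:365],None,fx=6,fy=6))
E
```

```text
326.3048782348633 230.0 20.91153335571289 [0.49941921 0.30623091 0.036     ] dia 0.029048701402149504
tool dx,dy -0.0012562863689421445 -0.0008549950391665398
```

View pics/c4.png

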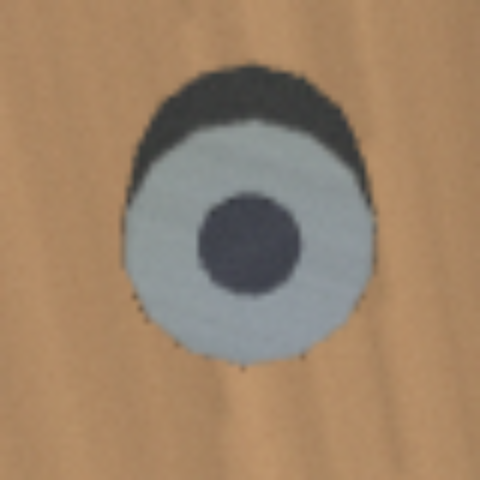

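Call:
jog_arm --pt "-0.04 -0.03 1 0 0 0 0.4" --pt "0 0 1 0 0 0 0.4" --pt "0 0 1 0 0 0 0.4" --pt "0 0 1 0 0 0 0.4" --pt "0 0 0.6 0 0 0 0.4" --pt "0 0 0.4 0 0 0 0.4" --pt "0 0 0.09 0 0 0 0.4" --pt "0 0 0 0 0 0 0.4"

```text
time: 6.35
tcp_pos: [0.4994, 0.3073, 0.0193]
tcp_rot: [[0.192, 0.981, 0.001], [0.981, -0.192, 0.0], [0.001, 0.001, -1.0]]
ft_force: [0.1, 0.4, 0.2]
finger_gap: 0.0597
```

Call:
jog_arm --pt "0 0 0 0 0 0 -1" --pt "0 0 0 0 0 0 -1" --pt "0 0 0 0 0 0 -1" --pt "0 0 0 0 0 0 -1" --pt "0 0 0 0 0 0 -1" --pt "0 0 0 0 0 0 -1" --pt "0 0 0 0 0 0 -1" --pt "0 0 0 0 0 0 -1" --force 50

```text
time: 7.35
tcp_pos: [0.4995, 0.3073, 0.0195]
tcp_rot: [[0.192, 0.981, 0.001], [0.981, -0.192, 0.0], [0.001, 0.001, -1.0]]
ft_force: [-1.2, -0.5, 5.7]
finger_gap: 0.0277
```

Call:
jog_arm --pt "0 0 -0.2 0 0 0 -1" --pt "0 0 -0.5 0 0 0 -1" --pt "0 0 -0.8 0 0 0 -1" --pt "0 0 -1 0 0 0 -1" --pt "-0.3 0 -1 0 0 0 -1" --pt "-0.5 0 -0.5 0 0 0 -1" --pt "-0.5 0 0 0 0 0 -1" --pt "-0.5 0 0 0 0 0 -1"

```text
time: 8.35
tcp_pos: [0.4881, 0.2529, 0.1382]
tcp_rot: [[0.192, 0.981, -0.0], [0.981, -0.192, -0.001], [-0.001, -0.0, -1.0]]
ft_force: [-0.4, -1.0, -2.5]
finger_gap: 0.0281
```

```bash
python3 - <<'E'
from h import *
s=wcam("w3"); print(s["tcp_pos"],s["time"],s["ft_force"],s["torque"],s["finger_gap"])
E
```

```text
[0.48813509 0.25290502 0.1381626 ] 8.35 [-0.42748626 -1.03130996 -2.46743227] [-0.01660235  0.0068213  -0.01674285] 0.028096975470549627
```

View pics/w3.png

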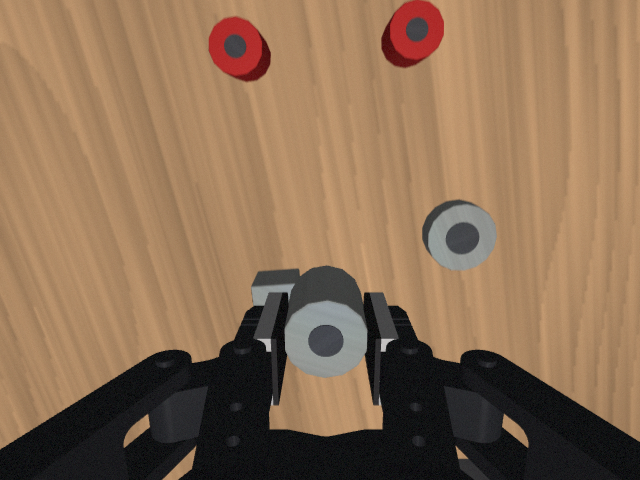

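```bash
python3 - <<'E'
from h import *
C=load("w3"); im=cv2.imread("pics/w3.png"); g=cv2.cvtColor(im,cv2.COLOR_BGR2GRAY)
t=np.array([.48814,.25291,.13816])
m=np.zeros_like(g); sub=g[315:365,300:350]; m[315:365,300:350]=(sub<100)*255
c=max(cv2.findContours(m,0,1)[0],key=cv2.contourArea); (x,y),r=cv2.minEnclosingCircle(c); print(x,y,r)
for h in (.013,.0165,.02):
    q=ray((x,y),t[2]+h,*C); e=ray((x+r,y),t[2]+h,*C); d=q-t
    print(h,"tool",d[0]*.192+d[1]*.981,d[0]*.981-d[1]*.192,"spot dia",2*np.linalg.norm(e-q))
d=np.array([.5207,-.0060])-t[:2]; print("to pocket",d[0]*.192+d[1]*.981,d[0]*.981-d[1]*.192)
E
```

```text
325.33197021484375 340.5890808105469 17.524412155151367
0.013 tool -0.002968303048963141 -0.0014805887243813604 spot dia 0.012268020495902462
0.0165 tool -0.0009896467808112282 -0.001478908612376657 spot dia 0.01193671174210033
0.02 tool 0.0009890094873406848 -0.0014772285003719534 spot dia 0.011605402988298198
to pocket -0.24773919 0.08165208000000004
```

Call:
jog_arm --pt "-0.7 0.3 0 0 0 0 -1" --pt "-1 0.4 0 0 0 0 -1" --pt "-1 0.4 0 0 0 0 -1" --pt "-1 0.4 0 0 0 0 -1" --pt "-1 0.4 0 0 0 0 -1" --pt "-1 0.4 0 0 0 0 -1" --pt "-1 0.3 0 0 0 0 -1" --pt "-0.8 0.12 0 0 0 0 -1"

```text
time: 9.4
tcp_pos: [0.5252, 0.0159, 0.1379]
tcp_rot: [[0.193, 0.981, -0.001], [0.981, -0.193, 0.0], [-0.0, -0.001, -1.0]]
ft_force: [-0.7, -0.4, -1.7]
finger_gap: 0.028
```

Call:
jog_arm --pt "-0.4 0 0 0 0 0 -1" --pt "-0.26 0 0 0 0 0 -1" --pt "0 0 0 0 0 0 -1" --pt "0 0 0.3 0 0 0 -1" --pt "0 0 0.3 0 0 0 -1" --pt "0 0 0.2 0 0 0 -1" --pt "0 0 0 0 0 0 -1" --pt "0 0 0 0 0 0 -1"

```text
time: 10.4
tcp_pos: [0.522, -0.0017, 0.1148]
tcp_rot: [[0.191, 0.982, 0.0], [0.982, -0.191, 0.0], [0.0, 0.0, -1.0]]
ft_force: [-0.1, -1.1, -0.7]
finger_gap: 0.0282
```

```bash
python3 - <<'E'
from h import *
s=wcam("w4"); print(s["tcp_pos"],s["time"],s["ft_force"],s["torque"],s["finger_gap"])
for n in("top","scene"):
    d=ctrl.get_image(n);cv2.imwrite(f"pics/{n}1.png",d["frame"])
a=cv2.imread("pics/scene1.png");cv2.imwrite("pics/c5.png",cv2.resize(a[120:270,260:400],None,fx=4,fy=4,interpolation=2))
E
```

```text
[ 0.52195482 -0.00174423  0.11477218] 10.4 [-0.11464571 -1.05159646 -0.71683655] [ 0.01431056  0.0161192  -0.02622048] 0.02821695508729199
```

View pics/w4.png

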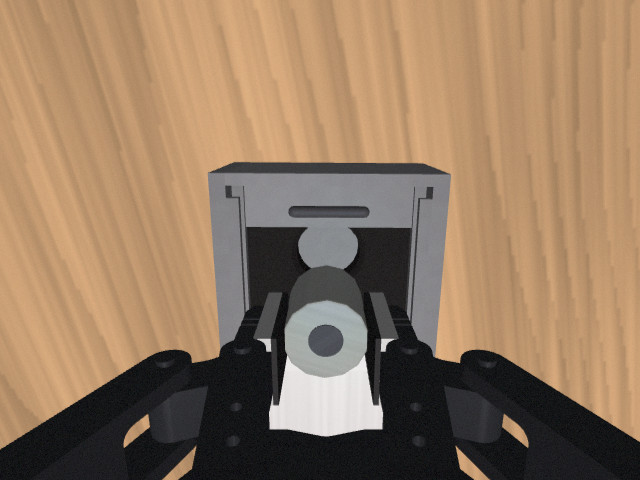

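View pics/c5.png

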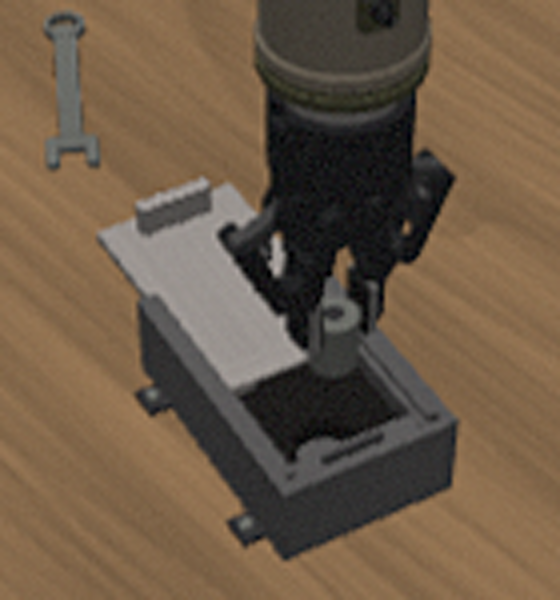

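```bash
python3 - <<'E'
from h import *
C=load("w4"); im=cv2.imread("pics/w4.png"); g=cv2.cvtColor(im,cv2.COLOR_BGR2GRAY)
t=np.array([.52195,-.00174,.11477])
loc=lambda u,v,z:(lambda d:(round((d[0]*.191+d[1]*.982)*1e3,2),round((d[0]*.982-d[1]*.191)*1e3,2)))(ray((u,v),z,*C)-t)
for v in (240,245,250,255,260): 
    r=np.where(g[v,270:400]>70)[0]+270; print(v,r.min(),r.max(), loc(r.min(),v,.006),loc(r.max(),v,.006))
col=g[:,328]; print(col[205:235])
print("top rim",loc(328,222,.022),loc(328,222,.006))
print("wall outer",loc(209,173,.059),loc(450,173,.059)); print("lip inner",loc(247,228,.022),loc(411,228,.022))
print("gauge top",loc(325.5,340.5,t[2]+.0165))
cv2.imwrite("pics/c6.png",cv2.resize(im[150:300,200:460],None,fx=3,fy=3))
E
```

```text
240 299 357 (np.float64(-0.77), np.float64(-18.18)) (np.float64(-0.77), np.float64(18.47))
245 298 357 (np.float64(-4.07), np.float64(-18.87)) (np.float64(-4.06), np.float64(18.54))
250 299 356 (np.float64(-7.38), np.float64(-18.29)) (np.float64(-7.38), np.float64(17.98))
255 301 355 (np.float64(-10.72), np.float64(-17.07)) (np.float64(-10.72), np.float64(17.4))
260 303 352 (np.float64(-14.09), np.float64(-15.85)) (np.float64(-14.09), np.float64(15.55))
[135  62  43  50  58  70  74  83  81  84  74  73  93 143 141 145 139 139
 143 140 144 141 140 138 140 138 140 139 142 142]
top rim (np.float64(14.68), np.float64(0.03)) (np.float64(10.9), np.float64(0.13))
wall outer (np.float64(47.38), np.float64(-56.96)) (np.float64(47.39), np.float64(57.91))
lip inner (np.float64(11.06), np.float64(-47.49)) (np.float64(11.07), np.float64(48.74))
gauge top (np.float64(-0.96), np.float64(-1.42))
```

View pics/c6.png

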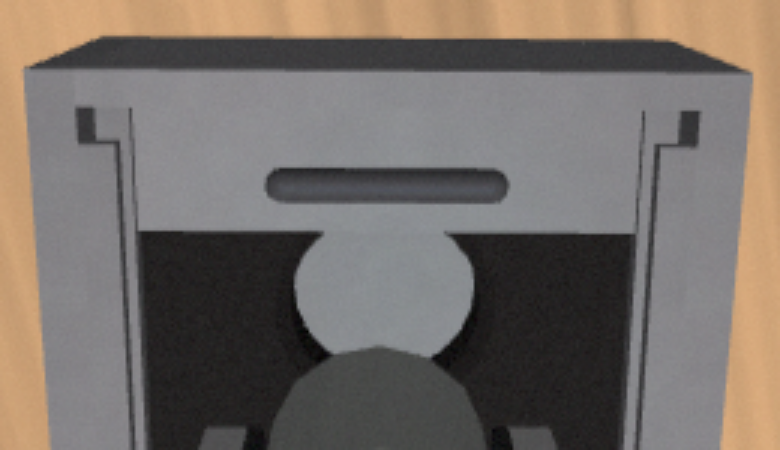

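Call:
jog_arm --pt "-0.1 0.03 0.3 0 0 0 -1" --pt "0 0 0.5 0 0 0 -1" --pt "0 0 0.5 0 0 0 -1" --pt "0 0 0.4 0 0 0 -1" --pt "0 0 0.3 0 0 0 -1" --pt "0 0 0.2 0 0 0 -1" --pt "0 0 0 0 0 0 -1" --pt "0 0 0 0 0 0 -1"

```text
time: 11.55
tcp_pos: [0.5224, -0.0049, 0.049]
tcp_rot: [[0.191, 0.981, 0.001], [0.981, -0.191, -0.0], [0.0, 0.001, -1.0]]
ft_force: [0.1, 0.7, -2.0]
finger_gap: 0.0281
```

```bash
python3 - <<'E'
from h import *
s=wcam("w5"); print(s["tcp_pos"],s["time"],s["ft_force"],s["torque"],s["finger_gap"])
a=ctrl.get_image("scene")["frame"];cv2.imwrite("pics/c7.png",cv2.resize(a[120:270,260:400],None,fx=4,fy=4,interpolation=2))
E
```

```text
[ 0.52242627 -0.00493093  0.04898972] 11.55 [ 0.05242816  0.67189623 -2.02798266] [-0.00088938 -0.02067544  0.01828206] 0.028119371081765546
```

View pics/w5.png

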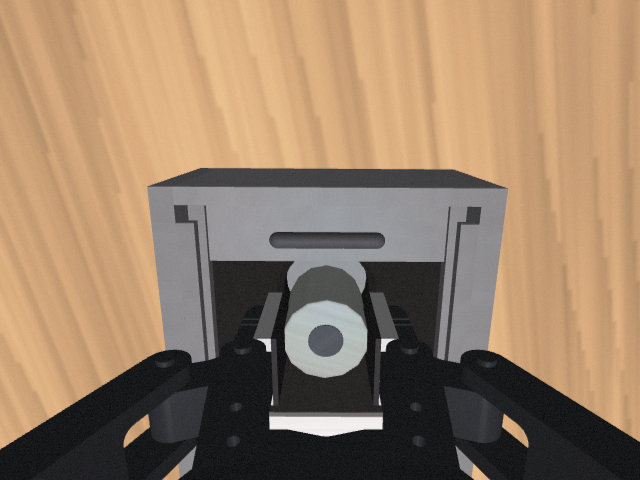

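View pics/c7.png

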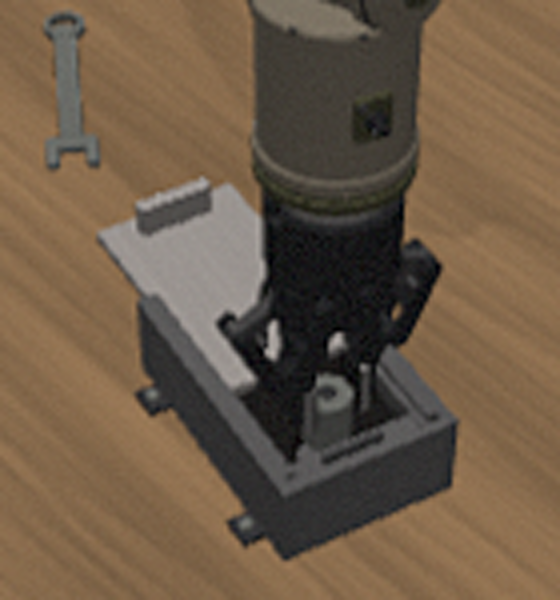

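```bash
python3 - <<'E'
from h import *
C=load("w5"); im=cv2.imread("pics/w5.png"); g=cv2.cvtColor(im,cv2.COLOR_BGR2GRAY)
t=np.array([.52243,-.00493,.04899])
loc=lambda u,v,z:(lambda d:(round((d[0]*.191+d[1]*.982)*1e3,2),round((d[0]*.982-d[1]*.191)*1e3,2)))(ray((u,v),z,*C)-t)
for v in range(264,300,4):
    r=np.where(g[v,270:385]>90)[0]+270; print(v,r.min(),r.max(), loc(r.min(),v,.006),loc(r.max(),v,.006))
print("gauge top",loc(325.5,340.5,t[2]+.0165), "stop inner bottom edge", loc(328,262,.022))
E
```

```text
264 292 360 (np.float64(5.98), np.float64(-17.31)) (np.float64(5.98), np.float64(14.95))
268 289 363 (np.float64(3.97), np.float64(-18.78)) (np.float64(3.97), np.float64(16.42))
272 287 365 (np.float64(1.95), np.float64(-19.78)) (np.float64(1.94), np.float64(17.43))
276 287 365 (np.float64(-0.09), np.float64(-19.84)) (np.float64(-0.09), np.float64(17.48))
280 287 365 (np.float64(-2.13), np.float64(-19.89)) (np.float64(-2.14), np.float64(17.54))
284 288 364 (np.float64(-4.19), np.float64(-19.46)) (np.float64(-4.19), np.float64(17.11))
288 289 363 (np.float64(-6.26), np.float64(-19.03)) (np.float64(-6.26), np.float64(16.68))
292 360 361 (np.float64(-8.34), np.float64(15.28)) (np.float64(-8.34), np.float64(15.76))
296 374 374 (np.float64(-10.43), np.float64(22.12)) (np.float64(-10.43), np.float64(22.12))
gauge top (np.float64(-0.96), np.float64(-1.44)) stop inner bottom edge (np.float64(12.43), np.float64(-0.34))
```

Call:
jog_arm --pt "0 0.005 0.2 0 0 0 -1" --pt "0 0 0.2 0 0 0 -1" --pt "0 0 0.15 0 0 0 -1" --pt "0 0 0.1 0 0 0 -1" --pt "0 0 0 0 0 0 -1" --pt "0 0 0.03 0 0 0 -1" --pt "0 0 0.03 0 0 0 -1" --pt "0 0 0 0 0 0 -1"

```text
time: 12.65
tcp_pos: [0.5223, -0.005, 0.0273]
tcp_rot: [[0.192, 0.981, 0.0], [0.981, -0.192, -0.0], [-0.0, 0.0, -1.0]]
ft_force: [-0.4, -0.7, -2.5]
finger_gap: 0.028
```

Call:
jog_arm --pt "0 0 0.02 0 0 0 -1" --pt "0 0 0 0 0 0 -1" --pt "0 0 0.02 0 0 0 -1" --pt "0 0 0 0 0 0 -1" --pt "0 0 0.02 0 0 0 -1" --pt "0 0 0 0 0 0 -1" --pt "0 0 0 0 0 0 -1" --pt "0 0 0 0 0 0 -1"

```text
time: 13.65
tcp_pos: [0.5223, -0.005, 0.0255]
tcp_rot: [[0.192, 0.981, 0.0], [0.981, -0.192, -0.0], [-0.0, 0.0, -1.0]]
ft_force: [0.0, 0.6, -0.8]
finger_gap: 0.028
```

Call:
jog_arm --pt "0 0 0.015 0 0 0 -1" --pt "0 0 0 0 0 0 -1" --pt "0 0 0 0 0 0 -1" --pt "0 0 0.015 0 0 0 -1" --pt "0 0 0 0 0 0 -1" --pt "0 0 0 0 0 0 -1" --pt "0 0 0 0 0 0 -1" --pt "0 0 0 0 0 0 -1"

```text
time: 14.65
tcp_pos: [0.5223, -0.005, 0.0254]
tcp_rot: [[0.191, 0.982, 0.0], [0.982, -0.191, -0.001], [-0.001, 0.0, -1.0]]
ft_force: [-5.4, -1.0, 10.9]
finger_gap: 0.0285
```

Call:
jog_arm --pt "0 0 -0.015 0 0 0 -1" --pt "0 0 0 0 0 0 -0.25" --pt "0 0 0 0 0 0 -0.15" --pt "0 0 0 0 0 0 0" --pt "0 0 0 0 0 0 0" --pt "0 0 0 0 0 0 0" --pt "0 0 0 0 0 0 0" --pt "0 0 0 0 0 0 0"

```text
time: 15.65
tcp_pos: [0.5223, -0.005, 0.0251]
tcp_rot: [[0.192, 0.981, 0.0], [0.981, -0.192, -0.0], [-0.0, 0.0, -1.0]]
ft_force: [-0.4, -0.2, 0.3]
finger_gap: 0.0431
```

Call:
jog_arm --pt "0 0 -0.2 0 0 0 0" --pt "0 0 -0.4 0 0 0 0" --pt "0 0 -0.6 0 0 0 0" --pt "0 0 -0.8 0 0 0 0" --pt "0 0 -1 0 0 0 0" --pt "0 0 -1 0 0 0 0" --pt "0 0 -0.6 0 0 0 0" --pt "0 0 -0.2 0 0 0 0"

```text
time: 16.65
tcp_pos: [0.5227, -0.005, 0.1703]
tcp_rot: [[0.192, 0.981, 0.002], [0.981, -0.192, -0.001], [-0.0, 0.002, -1.0]]
ft_force: [-0.4, 0.9, -0.9]
finger_gap: 0.0429
```

```bash
python3 - <<'E'
from h import *
s=wcam("w6"); print(s["tcp_pos"],s["time"],s["ft_force"],s["torque"],s["finger_gap"])
E
```

```text
[ 0.52269375 -0.00501768  0.17033838] 16.65 [-0.40749191  0.87122776 -0.92809938] [0.04878433 0.06569161 0.01549926] 0.04286161207517297
```

View pics/w6.png

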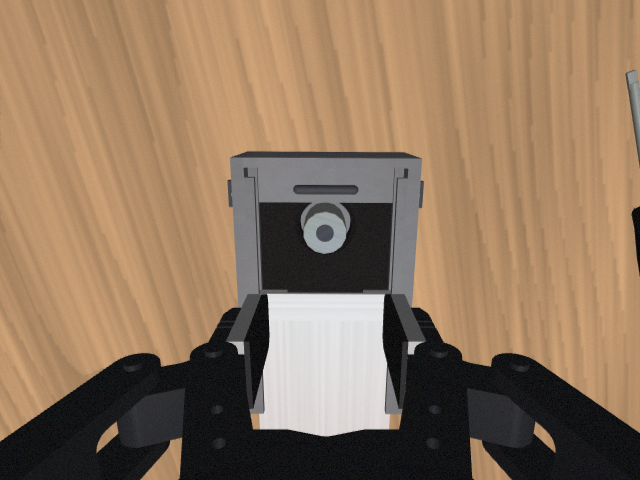

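Call:
jog_arm --pt "-0.6 -0.02 0 0 0 0 -1" --pt "-1 0 0 0 0 0 -1" --pt "-1 0 0 0 0 0 -1" --pt "-1 0 0 0 0 0 -1" --pt "-1 0 0 0 0 0 -1" --pt "-1 0 0 0 0 0 -1" --pt "-1 0 0 0 0 0 -1" --pt "-1 0 0 0 0 0 -1"

```text
time: 17.7
tcp_pos: [0.4771, -0.2294, 0.1679]
tcp_rot: [[0.192, 0.981, -0.002], [0.981, -0.192, 0.001], [0.001, -0.002, -1.0]]
ft_force: [0.3, -0.1, 0.4]
finger_gap: -0.0001
```

Call:
jog_arm --pt "-0.08 0 0.2 0 0 0 -1" --pt "0 0 0.6 0 0 0 -1" --pt "0 0 0.6 0 0 0 -1" --pt "0 0 0.5 0 0 0 -1" --pt "0 0 0.4 0 0 0 -1" --pt "0 0 0.2 0 0 0 -1" --pt "0 0 0 0 0 0 -1" --pt "0 0 0 0 0 0 -1"

```text
time: 18.7
tcp_pos: [0.4779, -0.2312, 0.0946]
tcp_rot: [[0.192, 0.981, 0.001], [0.981, -0.192, -0.0], [-0.0, 0.001, -1.0]]
ft_force: [-0.2, -0.1, 0.1]
finger_gap: 0.0001
```

```bash
python3 - <<'E'
from h import *
s=wcam("w7"); print(s["tcp_pos"],s["time"],s["ft_force"],s["torque"],s["finger_gap"])
E
```

```text
[ 0.47790636 -0.23116092  0.09456872] 18.7 [-0.17811703 -0.09809878  0.14109123] [-0.05150601  0.04518242  0.0063132 ] 0.0001096642515998113
```

View pics/w7.png

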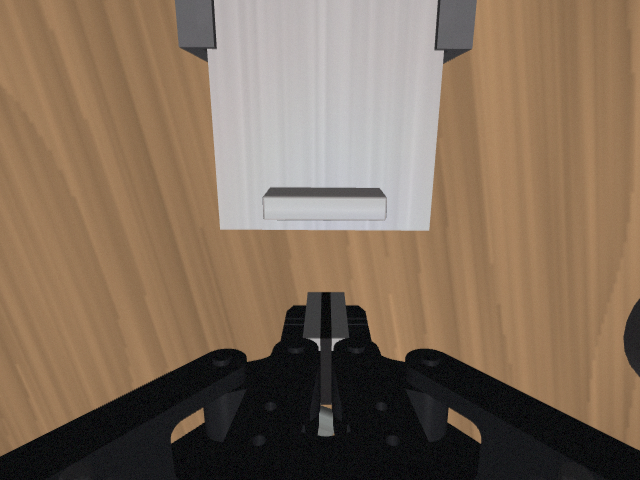

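Call:
jog_arm --pt "0 0 0.3 0 0 0 -1" --pt "0 0 0.4 0 0 0 -1" --pt "0 0 0.3 0 0 0 -1" --pt "0 0 0.2 0 0 0 -1" --pt "0.15 0 0 0 0 0 -1" --pt "0.2 0 0 0 0 0 -1" --pt "0.15 0 0 0 0 0 -1" --pt "0.05 0 0 0 0 0 -1"

```text
time: 19.75
tcp_pos: [0.481, -0.2144, 0.0583]
tcp_rot: [[0.191, 0.982, 0.0], [0.982, -0.191, -0.0], [-0.0, 0.001, -1.0]]
ft_force: [0.2, -0.6, 0.1]
finger_gap: 0.0
```

Call:
jog_arm --pt "0.05 0 0 0 0 0 -1" --pt "0.05 0 0 0 0 0 -1" --pt "0.1 0 0 0 0 0 -1" --pt "0.1 0 0 0 0 0 -1" --pt "0.1 0 0 0 0 0 -1" --pt "0.1 0 0 0 0 0 -1" --pt "0.1 0 0 0 0 0 -1" --pt "0.1 0 0 0 0 0 -1"

```text
time: 20.75
tcp_pos: [0.4848, -0.194, 0.058]
tcp_rot: [[0.191, 0.982, 0.0], [0.982, -0.191, -0.0], [-0.0, 0.0, -1.0]]
ft_force: [0.2, -2.2, 1.1]
finger_gap: 0.0001
```

```bash
python3 - <<'E'
from h import *
s=wcam("w8"); print(s["tcp_pos"],s["time"],s["ft_force"],s["torque"],s["finger_gap"])
E
```

```text
[ 0.4847695  -0.19396914  0.05804221] 20.75 [ 0.21339268 -2.17240119  1.05176803] [-0.415359    0.10453838  0.00619577] 0.00011963761379246632
```

View pics/w8.png

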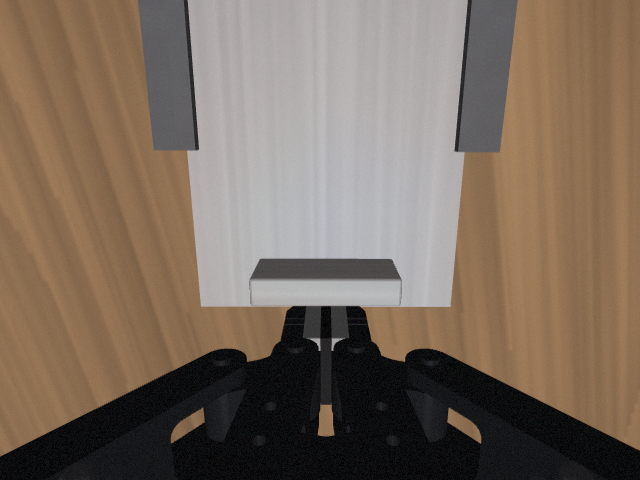

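```bash
cat >> h.py <<'E'
def case(P): 
    d=np.array(P)[:2]-[.5143,-.0447]; return d[0]*.981-d[1]*.192, d[0]*.192+d[1]*.981
E
python3 - <<'E'
from h import *
for n,q in(("w8",[(200,306,.053),(452,306,.053),(153,150,.059),(500,151,.059),(251,280,.075),(400,280,.075)]),("w7",[(220,229,.053),(430,230,.053),(181,48,.059),(471,48,.059)])):
    C=load(n); print(n,[np.round(np.array(case(ray(a[:2],a[2],*C)))*1e3,1) for a in q])
print(case([.4848,-.194]))
E
```

```text
w8 [array([ -50.5, -150.3]), array([  47.4, -150.2]), array([-59.6, -90.6]), array([ 56.7, -90.8]), array([ -25.9, -130.9]), array([  22.4, -130.8])]
w7 [array([ -49.8, -166.5]), array([  46.7, -166.9]), array([-58.5, -91.3]), array([ 56.1, -91.1])]
(np.float64(-0.0002738999999999693), np.float64(-0.15212730000000002))
```

Call:
jog_arm --pt "0.1 0 0 0 0 0 -1" --pt "0.1 0 0 0 0 0 -1" --pt "0.1 0 0 0 0 0 -1" --pt "0.1 0 0 0 0 0 -1" --pt "0.1 0 0 0 0 0 -1" --pt "0.1 0 0 0 0 0 -1" --pt "0.1 0 0 0 0 0 -1" --pt "0.1 0 0 0 0 0 -1"

```text
time: 21.8
tcp_pos: [0.4894, -0.1705, 0.0581]
tcp_rot: [[0.192, 0.981, 0.0], [0.981, -0.192, -0.0], [-0.0, 0.0, -1.0]]
ft_force: [0.0, -1.6, 0.8]
finger_gap: 0.0001
```

Call:
jog_arm --pt "0.1 0 0 0 0 0 -1" --pt "0.1 0 0 0 0 0 -1" --pt "0.1 0 0 0 0 0 -1" --pt "0.1 0 0 0 0 0 -1" --pt "0.1 0 0 0 0 0 -1" --pt "0.1 0 0 0 0 0 -1" --pt "0.1 0 0 0 0 0 -1" --pt "0.1 0 0 0 0 0 -1"

```text
time: 22.8
tcp_pos: [0.494, -0.1469, 0.0581]
tcp_rot: [[0.192, 0.981, 0.0], [0.981, -0.192, -0.0], [-0.0, 0.0, -1.0]]
ft_force: [0.0, -1.1, 0.9]
finger_gap: 0.0002
```

```bash
python3 - <<'E'
from h import *
s=wcam("w9"); print(s["tcp_pos"],s["time"],s["ft_force"],s["torque"],case(s["tcp_pos"]))
E
```

```text
[ 0.4939981  -0.14691174  0.05809922] 22.8 [ 0.02614477 -1.1432058   0.9301161 ] [-0.39347     0.02634977  0.03065392] (np.float64(-0.00029151351480446314), np.float64(-0.10416768437034861))
```

View pics/w9.png

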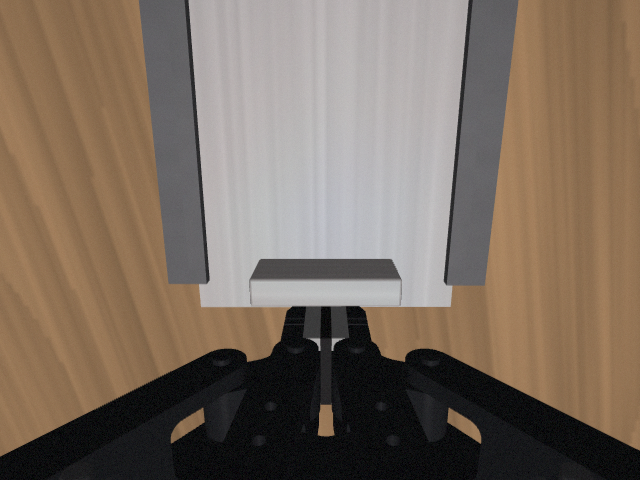

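Call:
jog_arm --pt "0.03 0 0 0 0 0 -1" --pt "0.03 0 0 0 0 0 -1" --pt "0.03 0 0 0 0 0 -1" --pt "0.03 0 0 0 0 0 -1" --pt "0.03 0 0 0 0 0 -1" --pt "0.03 0 0 0 0 0 -1" --pt "0.03 0 0 0 0 0 -1" --pt "0 0 0 0 0 0 -1"

```text
time: 23.85
tcp_pos: [0.4951, -0.1409, 0.058]
tcp_rot: [[0.191, 0.982, -0.0], [0.982, -0.191, -0.0], [-0.0, -0.0, -1.0]]
ft_force: [-0.1, -2.3, 0.3]
finger_gap: -0.0001
```

Call:
jog_arm --pt "0.02 0 0 0 0 0 -1" --pt "0.02 0 0 0 0 0 -1" --pt "0.02 0 0 0 0 0 -1" --pt "0.02 0 0 0 0 0 -1" --pt "0 0 0 0 0 0 -1" --pt "0 0 0 0 0 0 -1" --pt "0 0 0 0 0 0 -1" --pt "0 0 0 0 0 0 -1"

```text
time: 24.85
tcp_pos: [0.4956, -0.1385, 0.0581]
tcp_rot: [[0.192, 0.981, 0.0], [0.981, -0.192, -0.0], [-0.0, 0.0, -1.0]]
ft_force: [-0.2, -1.9, 0.4]
finger_gap: -0.0005
```

Call:
jog_arm --pt "0.02 0 0 0 0 0 -1" --pt "0.02 0 0 0 0 0 -1" --pt "0.02 0 0 0 0 0 -1" --pt "0 0 0 0 0 0 -1" --pt "0 0 0 0 0 0 -1" --pt "0 0 0 0 0 0 -1" --pt "0 0 0 0 0 0 -1" --pt "0 0 0 0 0 0 -1"

```text
time: 25.85
tcp_pos: [0.4959, -0.1371, 0.0581]
tcp_rot: [[0.192, 0.981, -0.0], [0.981, -0.192, -0.0], [-0.0, 0.0, -1.0]]
ft_force: [-1.1, -4.8, 1.0]
finger_gap: -0.0001
```

Call:
jog_arm --pt "0.02 0 0 0 0 0 -1" --pt "0.02 0 0 0 0 0 -1" --pt "0 0 0 0 0 0 -1" --pt "0 0 0 0 0 0 -1" --pt "0 0 0 0 0 0 -1" --pt "0 0 0 0 0 0 -1" --pt "0 0 0 0 0 0 -1" --pt "0 0 0 0 0 0 -1"

```text
time: 26.85
tcp_pos: [0.4961, -0.1363, 0.0581]
tcp_rot: [[0.192, 0.981, 0.0], [0.981, -0.192, -0.001], [-0.001, 0.0, -1.0]]
ft_force: [-0.8, -6.1, 1.1]
finger_gap: 0.0001
```

Call:
jog_arm --pt "0.02 0 0 0 0 0 -1" --pt "0.02 0 0 0 0 0 -1" --pt "0.02 0 0 0 0 0 -1" --pt "0 0 0 0 0 0 -1" --pt "0 0 0 0 0 0 -1" --pt "0 0 0 0 0 0 -1" --pt "0 0 0 0 0 0 -1" --pt "0 0 0 0 0 0 -1"

```text
time: 27.85
tcp_pos: [0.4963, -0.1351, 0.0581]
tcp_rot: [[0.193, 0.981, -0.0], [0.981, -0.193, -0.001], [-0.001, 0.0, -1.0]]
ft_force: [-1.5, -9.0, 2.5]
finger_gap: 0.0001
```

Call:
jog_arm --pt "0.02 0 0 0 0 0 -1" --pt "0.02 0 0 0 0 0 -1" --pt "0 0 0 0 0 0 -1" --pt "0 0 0 0 0 0 -1" --pt "0 0 0 0 0 0 -1" --pt "0 0 0 0 0 0 -1" --pt "0 0 0 0 0 0 -1" --pt "0 0 0 0 0 0 -1"

```text
time: 28.85
tcp_pos: [0.4965, -0.1343, 0.0581]
tcp_rot: [[0.193, 0.981, -0.0], [0.981, -0.193, -0.002], [-0.002, 0.0, -1.0]]
ft_force: [-2.1, -9.1, 1.7]
finger_gap: 0.0
```

Call:
jog_arm --pt "0.02 0 0 0 0 0 -1" --pt "0.02 0 0 0 0 0 -1" --pt "0 0 0 0 0 0 -1" --pt "0 0 0 0 0 0 -1" --pt "0 0 0 0 0 0 -1" --pt "0 0 0 0 0 0 -1" --pt "0 0 0 0 0 0 -1" --pt "0 0 0 0 0 0 -1"

```text
time: 29.85
tcp_pos: [0.497, -0.1314, 0.058]
tcp_rot: [[0.191, 0.982, 0.0], [0.982, -0.191, 0.0], [0.0, 0.0, -1.0]]
ft_force: [0.3, -0.4, -0.4]
finger_gap: -0.0001
```

Call:
jog_arm --pt "0.02 0 0 0 0 0 -1" --pt "0.02 0 0 0 0 0 -1" --pt "0 0 0 0 0 0 -1" --pt "0 0 0 0 0 0 -1" --pt "0 0 0 0 0 0 -1" --pt "0 0 0 0 0 0 -1" --pt "0 0 0 0 0 0 -1" --pt "0 0 0 0 0 0 -1"

```text
time: 30.85
tcp_pos: [0.4972, -0.1303, 0.0581]
tcp_rot: [[0.192, 0.981, 0.0], [0.981, -0.192, -0.0], [-0.0, 0.0, -1.0]]
ft_force: [-0.7, -0.1, 0.7]
finger_gap: 0.0002
```

Call:
jog_arm --pt "0.01 0 0 0 0 0 -1" --pt "0 0 0 0 0 0 -1" --pt "0.01 0 0 0 0 0 -1" --pt "0 0 0 0 0 0 -1" --pt "0.01 0 0 0 0 0 -1" --pt "0 0 0 0 0 0 -1" --pt "0 0 0 0 0 0 -1" --pt "0 0 0 0 0 0 -1"

```text
time: 31.85
tcp_pos: [0.4974, -0.1295, 0.0581]
tcp_rot: [[0.192, 0.981, 0.0], [0.981, -0.192, -0.0], [-0.0, 0.0, -1.0]]
ft_force: [-0.7, 0.6, -0.5]
finger_gap: 0.0003
```

```bash
python3 - <<'E'
from h import *
s=wcam("w10"); print(s["tcp_pos"],s["time"],s["ft_force"],s["torque"],case(s["tcp_pos"]))
E
```

```text
[ 0.49738041 -0.12945758  0.05807172] 31.85 [-0.74770906  0.57738391 -0.51583325] [ 0.00557677 -0.00570022 -0.00880496] (np.float64(-0.00032466116399279196), np.float64(-0.086395751934925))
```

View pics/w10.png

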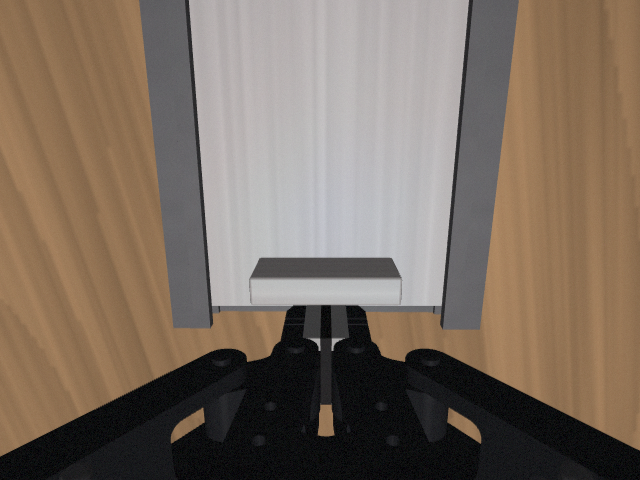

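Call:
jog_arm --pt "0.01 0 0 0 0 0 -1" --pt "0 0 0 0 0 0 -1" --pt "0.01 0 0 0 0 0 -1" --pt "0 0 0 0 0 0 -1" --pt "0.01 0 0 0 0 0 -1" --pt "0 0 0 0 0 0 -1" --pt "0 0 0 0 0 0 -1" --pt "0 0 0 0 0 0 -1"

```text
time: 32.9
tcp_pos: [0.4976, -0.1286, 0.0581]
tcp_rot: [[0.192, 0.981, 0.0], [0.981, -0.192, -0.0], [-0.0, 0.0, -1.0]]
ft_force: [0.2, -1.8, 0.8]
finger_gap: -0.0002
```

```bash
cat > st.py <<'E'
from h import *
s=ctrl.read_state(); f=s["ft_force"]; print(s["time"],np.round(s["tcp_pos"],5),np.round(f,2),np.round(s["torque"],3),"push",-(f[0]*.192+f[1]*.981),"y",case(s["tcp_pos"]))
E
python3 st.py
```

```text
32.9 [ 0.49757 -0.12859  0.05808] [ 0.19 -1.79  0.77] [-0.326  0.023 -0.014] push 1.7235323813463626 y (np.float64(-0.00030215083799332507), np.float64(-0.08550937799633225))
```

Call:
jog_arm --pt "0.01 0 0 0 0 0 -1" --pt "0 0 0 0 0 0 -1" --pt "0.01 0 0 0 0 0 -1" --pt "0 0 0 0 0 0 -1" --pt "0.01 0 0 0 0 0 -1" --pt "0 0 0 0 0 0 -1" --pt "0 0 0 0 0 0 -1" --pt "0 0 0 0 0 0 -1"

```text
time: 33.9
tcp_pos: [0.4976, -0.1279, 0.0581]
tcp_rot: [[0.192, 0.981, -0.0], [0.981, -0.192, -0.0], [-0.0, -0.0, -1.0]]
ft_force: [-1.5, -4.2, 0.7]
finger_gap: -0.0002
```

```bash
python3 st.py
```

```text
33.9 [ 0.49765 -0.12792  0.05807] [-1.5  -4.25  0.68] [-0.824  0.185 -0.068] push 4.457450545726239 y (np.float64(-0.0003567811447016782), np.float64(-0.08483366750196088))
```

Call:
jog_arm --pt "0.01 0 0 0 0 0 -1" --pt "0 0 0 0 0 0 -1" --pt "0.01 0 0 0 0 0 -1" --pt "0 0 0 0 0 0 -1" --pt "0 0 0 0 0 0 -1" --pt "0 0 0 0 0 0 -1" --pt "0 0 0 0 0 0 -1" --pt "0 0 0 0 0 0 -1"

```text
time: 34.9
tcp_pos: [0.4976, -0.1279, 0.0581]
tcp_rot: [[0.192, 0.981, -0.0], [0.981, -0.192, -0.001], [-0.001, -0.0, -1.0]]
ft_force: [-1.2, -6.0, 1.3]
finger_gap: 0.0
```

```bash
python3 st.py
```

```text
34.9 [ 0.49759 -0.12792  0.05806] [-1.22 -6.04  1.27] [-1.2    0.373  0.041] push 6.159296046126684 y (np.float64(-0.00040915179014502576), np.float64(-0.084847416832098))
```

Call:
jog_arm --pt "0.01 0 0 0 0 0 -1" --pt "0 0 0 0 0 0 -1" --pt "0.01 0 0 0 0 0 -1" --pt "0 0 0 0 0 0 -1" --pt "0.01 0 0 0 0 0 -1" --pt "0 0 0 0 0 0 -1" --pt "0 0 0 0 0 0 -1" --pt "0 0 0 0 0 0 -1"

```text
time: 35.9
tcp_pos: [0.4975, -0.1278, 0.058]
tcp_rot: [[0.193, 0.981, -0.001], [0.981, -0.193, -0.002], [-0.002, -0.0, -1.0]]
ft_force: [-1.7, -8.9, 2.2]
finger_gap: -0.0001
```

```bash
python3 st.py
```

```text
35.9 [ 0.49749 -0.12777  0.05803] [-1.69 -8.86  2.21] [-1.761  0.589  0.029] push 9.016219974138231 y (np.float64(-0.0005373840610867243), np.float64(-0.08472031974739994))
```

Call:
jog_arm --pt "0.01 0 0 0 0 0 -1" --pt "0.01 0 0 0 0 0 -1" --pt "0.01 0 0 0 0 0 -1" --pt "0.008 0 0 0 0 0 -1" --pt "0 0 0 0 0 0 -1" --pt "0 0 0 0 0 0 -1" --pt "0 0 0 0 0 0 -1" --pt "0 0 0 0 0 0 -1"

```text
time: 36.9
tcp_pos: [0.4974, -0.1277, 0.0581]
tcp_rot: [[0.194, 0.981, -0.001], [0.981, -0.194, -0.003], [-0.003, -0.001, -1.0]]
ft_force: [-3.4, -10.9, 2.6]
finger_gap: -0.0002
```

```bash
python3 st.py
```

```text
36.9 [ 0.49744 -0.12773  0.05808] [ -3.36 -10.92   2.61] [-2.462  0.839  0.05 ] push 11.359458482271064 y (np.float64(-0.0005934361657764821), np.float64(-0.08468772477327277))
```

Call:
jog_arm --pt "0.002 0 0 0 0 0 -1" --pt "0 0 0 0 0 0 -1" --pt "0 0 0 0 0 0 -1" --pt "0 0 0 0 0 0 -1" --pt "0 0 0 0 0 0 -1" --pt "0 0 0 0 0 0 -1" --pt "0 0 0 0 0 0 -1" --pt "0 0 0 0 0 0 -1"

```text
time: 37.9
tcp_pos: [0.4975, -0.1278, 0.0581]
tcp_rot: [[0.194, 0.981, -0.001], [0.981, -0.194, -0.003], [-0.003, -0.001, -1.0]]
ft_force: [-4.0, -13.3, 2.3]
finger_gap: -0.0
```

```bash
python3 st.py
```

```text
37.9 [ 0.49746 -0.12775  0.0581 ] [ -4.03 -13.33   2.27] [-2.564  0.895  0.029] push 13.850064101081513 y (np.float64(-0.0005690713672351078), np.float64(-0.0847092941361047))
```

Push of about 13 N held for two seconds at the stop. I'll back off straight to the rear, then go up.

Call:
jog_arm --pt "-0.06 0 0 0 0 0 -1" --pt "-0.1 0 0 0 0 0 -1" --pt "-0.2 0 0 0 0 0 -1" --pt "-0.3 0 0 0 0 0 -1" --pt "-0.3 0 0 0 0 0 -1" --pt "-0.2 0 -0.1 0 0 0 -1" --pt "0 0 -0.3 0 0 0 -1" --pt "0 0 -0.6 0 0 0 -1"

```text
time: 38.9
tcp_pos: [0.4914, -0.1587, 0.0888]
tcp_rot: [[0.191, 0.982, -0.001], [0.982, -0.191, 0.001], [0.0, -0.001, -1.0]]
ft_force: [0.5, -0.7, 0.1]
finger_gap: 0.0001
```

Call:
jog_arm --pt "0 0 -1 0 0 0 -1" --pt "0 0 -1 0 0 0 -1" --pt "0 0 -1 0 0 0 -1" --pt "0 0 -1 0 0 0 -1" --pt "0 0 -0.4 0 0 0 -1" --pt "0 0 0 0 0 0 -1" --pt "0 0 0 0 0 0 -1" --pt "0 0 0 0 0 0 -1"

```text
time: 39.9
tcp_pos: [0.4911, -0.159, 0.219]
tcp_rot: [[0.191, 0.982, -0.001], [0.982, -0.191, 0.001], [0.0, -0.002, -1.0]]
ft_force: [-0.1, -0.6, 0.7]
finger_gap: 0.0003
```

```bash
python3 - <<'E'
from h import *
s=wcam("w11"); print(s["tcp_pos"],s["time"],s["ft_force"])
for n in("top","scene"):
    cv2.imwrite(f"pics/{n}2.png",ctrl.get_image(n)["frame"])
a=cv2.imread("pics/top2.png"); cv2.imwrite("pics/c8.png",a)
b=cv2.imread("pics/scene2.png"); cv2.imwrite("pics/c9.png",cv2.resize(b[120:400,240:520],None,fx=2.1,fy=2.1,interpolation=2))
E
```

```text
[ 0.49107342 -0.15903738  0.21904479] 39.9 [-0.11509785 -0.5609902   0.72513144]
```

View pics/w11.png

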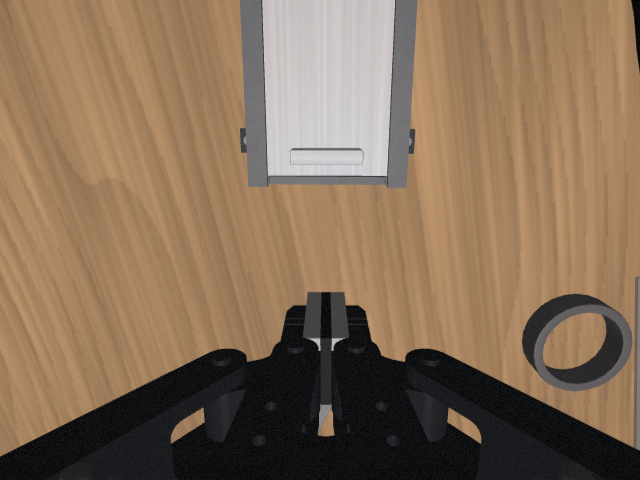

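View pics/c9.png

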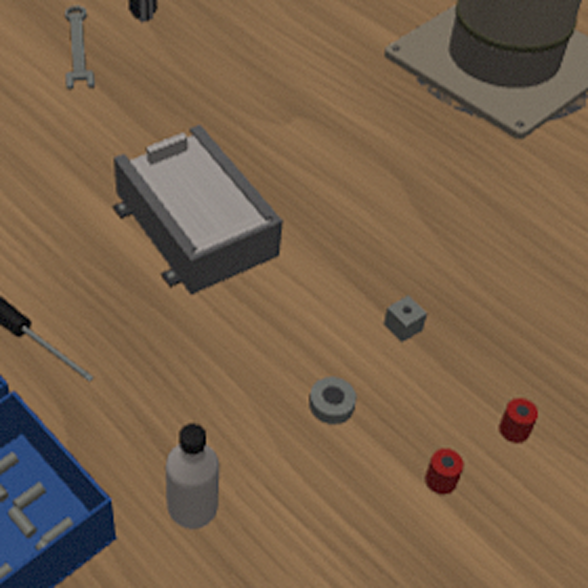

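View pics/c8.png

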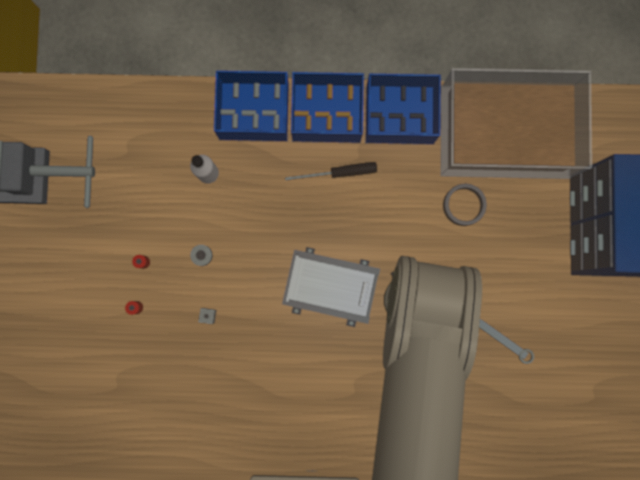

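```bash
python3 - <<'E'
from h import *
C=load("w11"); print([np.round(np.array(case(ray(a[:2],a[2],*C)))*1e3,1) for a in [(268,177,.053),(387,177,.053),(249,186,.059),(407,187,.059)]])
print(ctrl.sign_off())
E
```

```text
[array([-45.3, -84.9]), array([ 43.1, -84.8]), array([-58.7, -90.8]), array([ 57.1, -91.3])]
the job is handed in; nothing more can be done
None
```

The gauge is upright in its pocket and the lid is shut against the end stop. The job was handed in at about 40 s of the 70 s allowed.

- **Gauge:** I gripped the grey gauge, lowered it until the wrist force showed it on the pocket floor (about 11 N, at the expected height), then released it. A wrist picture afterwards showed it standing upright in the pocket.
- **Lid:** I pushed the bar from behind with closed fingers, in line with the channel. The push rose to about 9 N at the last reading before the ridge, then fell to about 0 as it snapped. The true peak came between readings.
- **End stop:** I crept up until the lid stopped moving, then held it there for about 1 to 2 s. The push read 11.4 to 13.9 N. I then backed off and moved clear.
- **Last checks:**
  - The arm touches nothing: the wrist force reads noise only.
  - The pictures show the lid closed, and the bystanders and red look-alikes appear in their places. In the last top view the arm hides part of the wrench.
- **One disagreement:** A hand-picked edge in the last picture put the lid's rear edge at y = -84.9 mm, where home is -83 mm. The case's own rear end read about right (-91 mm). I put the 2 mm down to calibration and to picking the edge by hand. The tool stood still at -84.7 to -84.8 mm under rising push, against about -84.9 mm expected at home, which points to the lid being fully home.

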